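# Stamp the wrench in the punch jig

## Robot

A 7-joint arm with a two-finger parallel gripper is mounted at the origin on a cart in front of the work surface, level with it; the furniture and walls round the work are solid. World frame = base frame: x ahead of the robot, y to its left, z up, the work surface at z = 0. Lengths are in m, angles in rad, forces in N, time in s.
With the tool pointing down it reaches from about 0.35 to 0.9 m from the base axis. Payload 19.9 kg.
Tool frame: the origin (TCP) lies between the finger pads; the fingertips stand 22 mm ahead of it and the grasp point (between the pads) lies 3 mm ahead of it; z points along the fingers, y is the line along which they close (so a half turn about z gives the same grasp; the last joint's range is limited). The gripper opens to 85 mm and grips with 20 to 120 N. Pads are 22 mm wide; open, the fingers measure 114 mm over their backs; the gripper's body (76 mm by 85 mm) begins 54 mm behind the grasp point. The pads swing forward as they close: fully open they stand 13 mm farther back than shut.
Start: joints at [-1.232, 0.417, -0.01, 1.614, 0.005, 1.111, -0.053], TCP at [0.232, 0.58, 0.253] pointing down, gripper open.
Joint ranges: [-2.81, 2.81], [-0.39, 2.02], [-1.27, 1.25], [0.06, 2.57], [-1.19, 4.33], [0.19, 2], [-2.82, 2.82]. Speed limits (rad/s): [1.89, 1.89, 2.39, 2.39, 3.01, 3.01, 3.01].

## Interface

Orientations are given as a unit quaternion [x, y, z, w].
In Python, from rig import * gives the robot as it stands.
- The arm moves only by the shell command python3 -m creep 'ROWS' [FORCE]. ROWS is text: rows parted by semicolons, each of 5 numbers parted by spaces: the opening, from 0 (shut) to 1 (fully open), then the shift along the tool's x, y, z each as a share of 0.5 m, from -1 to 1, then the turn about the tool's z as a share of 8 degrees, from -1 to 1. A call has 1 to 10 rows; each row shifts and turns the commanded pose from where the row before left it, along the tool's axes as they then stand; what a row does not reach is not made up. A row lasts 1/8 s, in which the tool goes at most 62.5 mm and 10.7 degrees, less where a joint would pass 70% of its speed; a pose out of reach is approached as far as the arm can. A call with a number of a shift or a turn outside -1 to 1 is refused whole. A call with a gripper value outside its range is refused whole. The fingers move at their own pace and stop on an object; FORCE is the grip in N (left out, the last holds). Time passes only in rows, so rows that do not move let the fingers close. It gives the time, the measured TCP pose, the force, the opening and the grip force at its end, in the units of the state.
- observe(): the state, without advancing time (a new reading comes with each control period).
- camera(name): name is "scene" or "top"; returns the picture (384x512x3 uint8, red, green, blue); there is no depth.
- calibration(name): a dict with "K" (3x3 intrinsics, pixels), "pose" (4x4, takes a point from camera to world coordinates). Camera axes: x right, y up, looking along -z (the intrinsics and any distortion apply to the point x, -y, -z); pixel columns grow to the right and rows downward; lengths in m; the calibration is good to about 2 mm. A picture is of the moment at which its call begins. calibration takes no time and is no camera call.
- finish_job(): hands the job in; it is judged then, once.
The state is a dict: "t": time; "q": joint angles; "qvel": joint speeds; "effort": joint torques, N m; "ee_pos": TCP position; "orientation": TCP orientation; "contact_force": force on the tool from outside, world axes, zero at the start; "wrist_torque": the same for the moment, N m; "width": finger opening in m; "grasp_force": force on a finger pad.
Only numpy, scipy, OpenCV 4.12 (cv2) and the standard library are available. Lean on these libraries where they do the work, as an engineer would, in place of code of your own. Each camera call takes 0.05 s, during which the arm holds its last target. There are 200 camera calls.

## Task

Lay the black adjustable wrench flat on the jig's steel anvil, in under the sprung punch, so that the punch stands over the handle, in the middle of its width and well inside its length (either way round), and let go of it. Then take the orange mallet by its handle and strike the punch's red head a brisk blow that drives it right down onto the wrench, not a slow push and not with the hand. Let the punch spring back up and stand the mallet on its head on the black rubber mat again, with the wrench still lying so in the jig and the loose things round about left where they are.

Things in the scene. Friction and masses are not known exactly. Their poses are not given: they have to be found in the camera images.
- handle_mid (a point): Middle of the handle of the loose black adjustable wrench (216 mm long, 46 mm wide over the jaws, 0.28 kg) that lies flat. The handle is a flat bar 10 mm thick, 22 mm wide near the jaws to 26 mm at its end, from 72 mm before to 75 mm past this point along y; this point is half-way up it, 5 mm above its underside. +y points to the handle's end, the jaws lie at -y; z up. Its centre of mass is 38 mm towards the jaws.
- anvil (a point): Middle of the anvil's top, right below the punch, on the fixed blue stamping jig. The flat steel anvil is 190 mm along this frame's y, 64 mm along x, its top 20 mm above the bench (base 196 x 76 mm). x points to the column (44 mm wide, 44 mm behind the punch axis); its arm ends in a round guide boss (36 mm wide) 51 to 77 mm above the anvil. Open at the front (-x) and both sides.
- punch_tip (a point): Lower end of the punch, centre of its flat 10 mm tip. At rest it stands 40 mm above the anvil, that is 30 mm above the top of a wrench handle lying there, so the wrench must be slid in from the front or a side.
- punch_head (a point): Centre of the top of the punch's red round head, 32 mm in diameter, 126 mm above the anvil (146 mm above the bench) at rest; it is the highest point of the jig. This is what the mallet strikes.
- punch: The punch (tip, rod and red head, 86 mm tall); its origin is the tip, z up.
- punch_slide (a joint): How far the punch is pressed down, m: 0 at rest (up), 0.030 when it meets the wrench handle lying on the anvil, 0.040 at its stop. A spring brings it back up: about 2.5 N starts it, 8 N holds it at 0.030.
- wrench: The same wrench; its origin lies 30 mm from handle_mid towards the jaws, 4 mm to the side and 6 mm lower; same axes.
- mallet_grip (a point): Point on the centre line of the handle of the loose orange mallet (0.5 kg), 75 mm from the head's axis. It stands on its head: an upright cylinder 76 mm tall, 48 mm in diameter; the handle sticks out level 38 mm above the foot, 22 mm wide, 26 mm high, to 153 mm from the head's axis. x points from handle to head, z up. Centre of mass about 11 mm from the head's axis.
- mallet_face (a point): Centre of the mallet's lower striking face (48 mm in diameter), the face it stands on; it lies 75 mm along +x and 38 mm below mallet_grip. z is up through the head.
- mallet: The same mallet; origin and axes as mallet_face.
- mat_top (a point): Middle of the top of the black rubber mat, 120 x 120 x 4 mm, fixed on the bench, on which the mallet stands.
- magnet: Bystander: loose red arrow-shaped welding magnet, 72 x 90 x 14 mm; origin at the middle of its underside.
- marker: Bystander: loose white paint marker, 128 mm long (along its y axis), 17 mm thick; origin at the middle of its underside.
- chisel: Bystander: loose dark cold chisel, 26 x 165 x 18 mm, its length along its y axis; origin at the middle of its underside.

How it is judged:
On the way, in this order (a step that is already met when the one before it is completed fails the run):
1. the wrench lies flat on the anvil, let go, its handle under the punch (x of punch_tip in the frame of handle_mid between -0.007 and 0.007 m and y of punch_tip in the frame of handle_mid between -0.06 and 0.06 m and z of handle_mid in the frame of anvil between 0.002 and 0.0075 m and angle between handle_mid's own z axis and vertical below 0.06 rad and contact force between the fingers and wrench below 0.1 N), for 0.3 s.
2. the mallet drives the punch downward briskly (faster than 0.04 m/s) (velocity of joint punch_slide above 0.04 m/s and value of joint punch_slide between 0.002 and 0.027 m).
3. the mallet has driven the punch right down onto the wrench (value of joint punch_slide above 0.028 m and contact force between punch and wrench above 2 N and contact force between mallet and punch above 2 N and x of punch_tip in the frame of handle_mid between -0.007 and 0.007 m and y of punch_tip in the frame of handle_mid between -0.06 and 0.06 m and z of handle_mid in the frame of anvil between 0.002 and 0.0075 m and angle between handle_mid's own z axis and vertical below 0.06 rad).
At the end, for the whole second after the job is handed in: Wrench flat on the anvil, punch tip within 7 mm of the handle's centre line and 60 mm of its mid-length; punch back up (within 3 mm); mallet standing on its head on the mat, face centre within 40 mm of the mat's middle, tilt under 0.1 rad; both let go and at rest (all of step 1 and value of joint punch_slide below 0.003 m and horizontal distance between mallet_face and mat_top below 0.04 m and angle between mallet_face's own z axis and vertical below 0.1 rad and z of mallet_face in the frame of mat_top below 0.004 m and contact force between the fingers and mallet below 0.1 N and linear speed of each of mallet, wrench below 0.02 m/s); the robot touches nothing.
It fails at once if the hand or arm pushes on the punch (contact force between any of the fingers, the arm and punch above 1 N).
It fails at once if a bystander is shifted by more than 30 mm (distance of any of magnet, marker, chisel from where it was at the start of the episode above 0.03 m).
It also fails if it takes over 72 s, if anything falls off the work surface, if the arm or the gripper's body presses on something with over 40 N, if the wrist force passes 120 N, or if a joint passes its speed limit or range.

## Working session

There is one attempt and no reset: what is moved stays moved. The work goes in short steps, Python scripts to look and compute and a shell command to move; the robot and the scene stay as the last step left them, time stands still between calls to the robot, and variables do not carry over. Pictures are saved under pics/ and viewed, at most 10 in all, crops included, and the job is handed in when it is done.

```bash
ls; mkdir -p pics
python3 - <<'E'
from rig import *
import cv2,numpy as np
for n in("scene","top"):
    cv2.imwrite(f"pics/{n}0.png",camera(n)[:,:,::-1]); c=calibration(n); print(n,{k:np.round(v,4) for k,v in c.items() if hasattr(v,'shape') or isinstance(v,list)},list(c))
o=observe();print(o)
E
```

```text
pics
scene {'K': array([[499.125 ,   0.    , 247.2847],
       [  0.    , 499.125 , 195.1127],
       [  0.    ,   0.    ,   1.    ]]), 'pose': array([[ 0.4867, -0.4509,  0.7482,  1.7869],
       [ 0.8734,  0.2367, -0.4255, -0.5904],
       [ 0.0147,  0.8606,  0.509 ,  0.9381],
       [ 0.    ,  0.    ,  0.    ,  1.    ]])} ['K', 'pose']
top {'K': array([[367.3604,   0.    , 256.6261],
       [  0.    , 367.3604, 195.1712],
       [  0.    ,   0.    ,   1.    ]]), 'pose': array([[ 0.018 ,  0.9984, -0.0528,  0.4764],
       [-0.9998,  0.0185,  0.0084,  0.1042],
       [ 0.0094,  0.0526,  0.9986,  1.1347],
       [ 0.    ,  0.    ,  0.    ,  1.    ]])} ['K', 'pose']
{'t': 0.1, 'q': array([-1.23249542,  0.41791229, -0.01034057,  1.61412962,  0.00471099,
        1.11069197, -0.05299125]), 'qvel': array([ 0.00017182, -0.00247161, -0.00014186, -0.00175233, -0.00039025,
        0.00246527,  0.00112786]), 'effort': array([ 5.83126166e-05, -8.65805340e+01,  6.80070911e-01, -4.35629261e+01,
        1.92487298e-02,  4.97544446e-03, -1.43859751e-05]), 'ee_pos': array([0.23158932, 0.58019145, 0.25271731]), 'orientation': array([ 1.88733597e-01,  9.82028165e-01, -5.54787467e-04, -6.52912173e-05]), 'contact_force': array([-0.97705723, -0.84207336, -0.68108771]), 'wrist_torque': array([ 0.01847117, -0.01454715, -0.02011566]), 'grasp_force': 0.0, 'width': 0.08502048620505287}
```

View pics/top0.png

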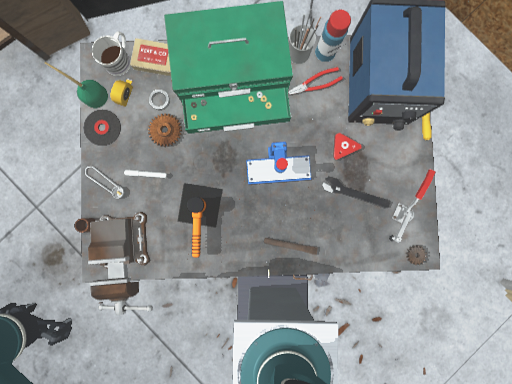

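View pics/scene0.png

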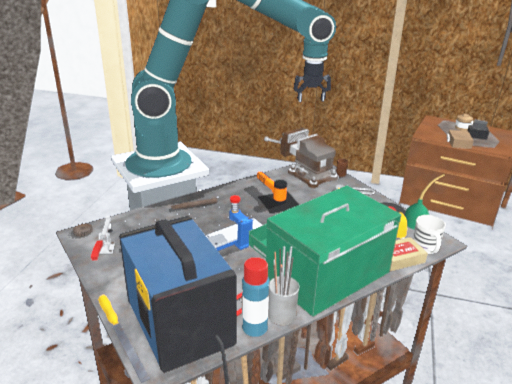

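The top view shows the wrench at about (355,191), with its jaws left at (330,184), the jig at (280,168) with the red head at (282,163), and the mallet head at (197,203) with its handle running to (196,256). The magnet is at (346,146), the chisel at (292,244) and the marker at (145,174).

```bash
python3 - <<'E'
import cv2
a=cv2.imread("pics/top0.png")[130:265,170:400]
cv2.imwrite("pics/crop1.png",cv2.resize(a,None,fx=3.4,fy=3.4,interpolation=cv2.INTER_CUBIC))
E
cat > h.py <<'E'
from rig import *
import numpy as np, cv2
from scipy.spatial.transform import Rotation as R
def px2w(n,u,v,z):
    c=calibration(n);K=np.array(c["K"]);P=np.array(c["pose"])
    d=np.linalg.inv(K)@[u,v,1];d=P[:3,:3]@[d[0],-d[1],-d[2]];o=P[:3,3]
    return o+d*(z-o[2])/d[2]
def w2px(n,p):
    c=calibration(n);P=np.array(c["pose"]);q=P[:3,:3].T@(np.array(p)-P[:3,3])
    q=np.array(c["K"])@[q[0],-q[1],-q[2]];return q[:2]/q[2]
def st():
    o=observe();return o["ee_pos"],R.from_quat(o["orientation"]).as_matrix(),o
E
```

```text
(no output)
```

View pics/crop1.png

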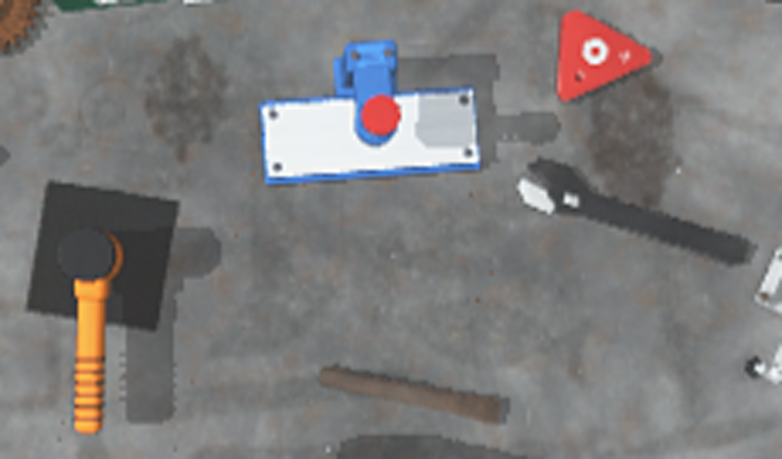

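The crop shows the anvil corners at (266,103), (473,90), (478,166) and (268,180), and the red head at (381,115). The wrench handle's end is at (750,248) and its neck near (580,200). The mallet head's top is at (87,254), its handle end at (89,432), and the mat corners at (50,182), (179,203), (157,330) and (26,310).

Run:
```python
from h import *
def f(n,x,y,z):
    p=px2w("top",170+(x+.5)/3.4-.5,130+(y+.5)/3.4-.5,z); print(n,np.round(p,4)); return p
A=[f("anv",*c,.02) for c in((266,103),(473,90),(478,166),(268,180))]; c=sum(A)/4; print("anvil c",c, np.linalg.norm(A[0]-A[1]),np.linalg.norm(A[1]-A[2]))
d=A[0]-A[1]+A[3]-A[2]; print("anvil y ang deg",np.degrees(np.arctan2(d[1],d[0])))
f("head",381,115,.146)
e=f("wend",750,248,.008);n=f("neck",580,200,.008);j=f("jaw",523,186,.012);
d=e-n;print("wr y ang",np.degrees(np.arctan2(d[1],d[0])),np.linalg.norm(e-j)); print("handle_mid",e-.075*d/np.linalg.norm(d))
h=f("mhead",87,254,.076);t=f("mend",89,432,.04);d=h-t;print("mallet x ang",np.degrees(np.arctan2(d[1],d[0])),np.linalg.norm(d[:2]),"grip",h-.075*d/np.linalg.norm(d))
M=[f("mat",*c,.004) for c in((50,182),(179,203),(157,330),(26,310))];print("mat",sum(M)/4,np.linalg.norm(M[0]-M[1]))
p,r,o=st();print(r)
f("mag",600,55,.014);f("magtip",655,55,.01);f("chL",322,375,.01);f("chR",507,410,.01)
# where is image center in scene
```

```text
anv [0.6425 0.1235 0.02  ]
anv [ 0.6579 -0.0625  0.02  ]
anv [ 0.5893 -0.0677  0.02  ]
anv [0.5732 0.1203 0.02  ]
anvil c [0.61572916 0.02837687 0.02      ] 0.18662778862666257 0.06876616191374935
anvil y ang deg 94.82020047456133
head [0.6159 0.0295 0.146 ]
wend [ 0.5207 -0.317   0.008 ]
neck [ 0.5614 -0.1625  0.008 ]
jaw [ 0.5728 -0.1099  0.012 ]
wr y ang -104.75115878848294 0.2135907965103504
handle_mid [ 0.53979416 -0.24443557  0.008     ]
mhead [0.5026 0.2715 0.076 ]
mend [0.349  0.2713 0.04  ]
mallet x ang 0.0727291131968623 0.15365742474304384 grip [0.42958946 0.27136032 0.05889171]
mat [0.569  0.3181 0.004 ]
mat [0.5521 0.2008 0.004 ]
mat [0.437 0.218 0.004]
mat [0.4529 0.3364 0.004 ]
mat [0.5027844  0.26830438 0.004     ] 0.11845658722581151
[[-9.28759250e-01  3.70683343e-01 -3.37649697e-04]
 [ 3.70683488e-01  9.28758643e-01 -1.06498854e-03]
 [-8.11784397e-05 -1.11427913e-03 -9.99999376e-01]]
mag [ 0.6931 -0.1784  0.014 ]
magtip [ 0.6949 -0.2296  0.01  ]
chL [0.3997 0.0687 0.01  ]
chR [ 0.3714 -0.0976  0.01  ]
```

```bash
cat >> h.py <<'E'
def go(x,y,z,ang):
    "remaining move to TCP x,y,z with tool-y at world angle ang(deg), in tool shares"
    p,r,o=st(); d=r.T@(np.array([x,y,z])-p)/.5
    a=np.degrees(np.arctan2(r[1,1],r[0,1])); t=(a-ang+180)%360-180
    print("t",round(o["t"],2),"pos",np.round(p,4),"ang",round(a,2),"w",round(o["width"],4),"gf",round(o["grasp_force"],1),"F",np.round(o["contact_force"],1))
    print("shares",np.round(d,4),"rows>=",round(np.linalg.norm(d)/.125,1),"turn",round(t/8,3),"q",np.round(o["q"],2))
E
python3 -m creep '0.7 0 0 0 1;0.7 0 0 0 1;0.7 0 0 0 1;0.7 0 0 0 1;0.7 0 0 0 1;0.7 0 0 0 1;0.7 0 0 0 1;0.7 0 0 0 1;0.7 0 0 0 1;0.7 0 0 0 1' 100
python3 -c "
from h import *
go(.530,-.281,.15,-14.75)"
```

```text
t: 1.35
ee_pos: [0.2316, 0.5803, 0.2529]
orientation: [0.777, 0.629, -0.0, 0.0]
contact_force: [0.2, 0.5, -1.0]
width: 0.0597
grasp_force: 0.0
t 1.35 pos [0.2316 0.5803 0.2529] ang -12.02 w 0.0597 gf 0.0 F [ 0.2  0.5 -1. ]
shares [-1.5604  0.9425  0.207 ] rows>= 14.7 turn 0.341 q [-1.44  0.43  0.26  1.62 -0.12  1.11 -1.35]
```

```bash
python3 -m creep '0.7 0 0 0 0.34;0.7 -0.09 0.054 0 0;0.7 -0.09 0.054 0 0;0.7 -0.09 0.054 0 0;0.7 -0.09 0.054 0 0;0.7 -0.09 0.054 0 0;0.7 -0.09 0.054 0 0;0.7 -0.09 0.054 0 0;0.7 -0.09 0.054 0 0;0.7 -0.09 0.054 0 0'
python3 -c "
from h import *
go(.530,-.281,.15,-14.75)"
```

```text
t: 2.6
ee_pos: [0.3658, 0.1259, 0.2533]
orientation: [0.791, 0.612, 0.0, -0.0]
contact_force: [1.4, 0.3, 1.3]
width: 0.0598
grasp_force: 0.0
t 2.6 pos [0.3658 0.1259 0.2533] ang -14.48 w 0.0598 gf 0.0 F [1.4 0.3 1.3]
shares [-0.7058  0.5214  0.2063] rows>= 7.2 turn 0.034 q [-1.02 -0.05  0.6   2.17  0.03  1.01 -0.69]
```

```bash
python3 -m creep '0.7 -0.08 0.06 0 0;0.7 -0.08 0.06 0 0;0.7 -0.08 0.06 0 0;0.7 -0.08 0.06 0.02 0;0.7 -0.08 0.06 0.03 0;0.7 -0.08 0.06 0.03 0;0.7 -0.08 0.06 0.04 0;0.7 -0.08 0.06 0.04 0;0.7 -0.066 0.041 0.04 0.03;0.7 0 0 0 0'
python3 -c "
from h import *
go(.530,-.281,.10,-14.75)
cv2.imwrite('pics/top1.png',camera('top')[:,:,::-1])
a=camera('scene')[120:310,40:300,::-1]
b=cv2.imread('pics/top1.png')[100:270,280:460]
cv2.imwrite('pics/c2.png',np.hstack([cv2.resize(a,(420,307)),cv2.resize(b,(325,307))]))
"
```

```text
t: 3.85
ee_pos: [0.5285, -0.2821, 0.1515]
orientation: [0.793, 0.609, -0.001, -0.001]
contact_force: [0.1, 0.1, 1.0]
width: 0.0597
grasp_force: 0.0
t 3.85 pos [ 0.5285 -0.2821  0.1515] ang -14.93 w 0.0597 gf 0.0 F [0.1 0.1 1. ]
shares [0.003  0.0026 0.103 ] rows>= 0.8 turn -0.022 q [-0.12  0.61  0.77  1.79 -0.5   0.96  0.59]
```

View pics/c2.png

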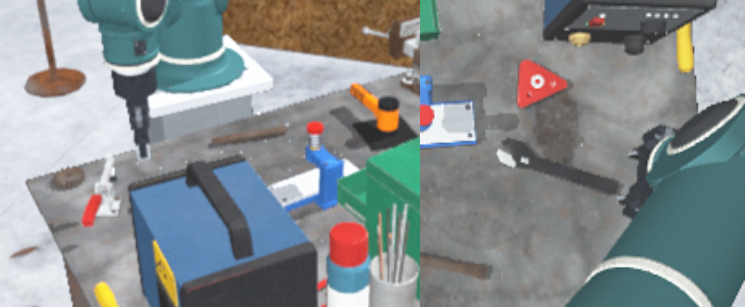

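The gripper hangs over the handle end clear of the toggle clamp, with the handle pointing at it (end at about (620,187) in the crop).

```bash
python3 -m creep '0.7 0.003 0.003 0.06 0;0.7 0 0 0.06 0;0.7 0 0 0.06 0;0.7 0 0 0.05 0;0.7 0 0 0.02 0;0.7 0 0 0 0;0 0 0 0 0;0 0 0 0 0;0 0 0 0 0;0 0 0 0 0' 100
python3 -c "
from h import *
go(.530,-.281,.025,-14.75)"
```

```text
t: 5.2
ee_pos: [0.5318, -0.2784, 0.0297]
orientation: [0.792, 0.611, 0.001, 0.0]
contact_force: [-5.3, 3.9, 17.1]
width: 0.02
grasp_force: 97.8
t 5.2 pos [ 0.5318 -0.2784  0.0297] ang -14.72 w 0.02 gf 97.8 F [-5.3  3.9 17.1]
shares [-0.0059 -0.0022  0.0093] rows>= 0.1 turn 0.004 q [-0.04  0.77  0.64  1.83 -0.64  0.76  0.69]
```

```bash
python3 -m creep '0 0 0 -0.02 0;0 0 0 -0.03 0;0 0 0 -0.05 0;0 0 0 -0.06 0;0 0 0 -0.06 0;0 0 0 -0.06 0;0 0 0 -0.04 0;0 0 0 0 0;0 0 0 0 0' 120
python3 -c "
from h import *
go(.530,-.281,.18,-14.75)
a=camera('scene')[90:240,80:280,::-1];b=camera('top')[110:260,290:460,::-1]
cv2.imwrite('pics/c3.png',np.hstack([cv2.resize(a,(440,330)),cv2.resize(b,(345,330))]))
"
```

```text
t: 6.32
ee_pos: [0.5311, -0.2779, 0.1874]
orientation: [0.792, 0.611, -0.0, -0.001]
contact_force: [-0.0, -0.2, -2.9]
width: 0.019
grasp_force: 118.0
t 6.33 pos [ 0.5311 -0.2779  0.1874] ang -14.71 w 0.019 gf 118.0 F [-0.  -0.2 -2.9]
shares [-0.0065 -0.0006  0.0148] rows>= 0.1 turn 0.005 q [-0.16  0.56  0.8   1.76 -0.47  1.02  0.56]
```

View pics/c3.png

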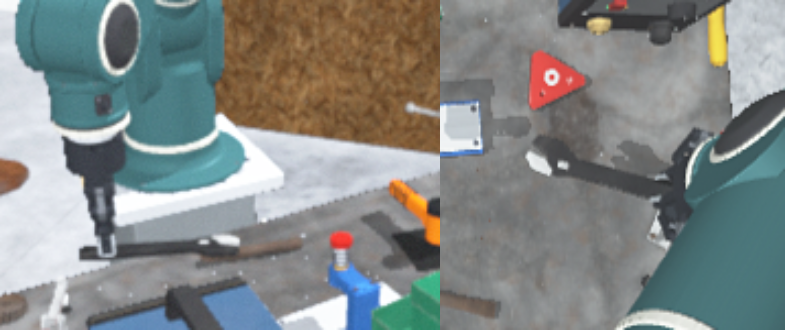

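The wrench is held, clear of the bench and apparently level (scene crop: handle end (80,254), jaw tip (240,240); top crop: jaw tip (528,160)). I'll triangulate to check the tilt.

```bash
python3 -c "
from h import *
s=(80+240/2.2,90+240/2.2);t=(290+(530-440)/2.03,110+160/2.2)
for z in (.12,.14,.15,.16,.17,.18,.2): print(z,px2w('scene',*s,z)[:2],px2w('top',*t,z)[:2])
for z in (.15,.16,.17): print('end',z,px2w('scene',80+80/2.2,90+254/2.2,z)[:2])
# handle centreline, top, at z~.165: crop pts
for c in ((580,168),(660,186)): print(px2w('top',290+(c[0]-440)/2.03,110+c[1]/2.2,.17)[:2])
"
```

```text
0.12 [ 0.5204318  -0.08180625] [ 0.56860873 -0.11943764]
0.14 [ 0.55139452 -0.09424067] [ 0.56679142 -0.11502877]
0.15 [ 0.56687588 -0.10045788] [ 0.56588276 -0.11282433]
0.16 [ 0.58235724 -0.10667509] [ 0.56497411 -0.1106199 ]
0.17 [ 0.59783859 -0.11289229] [ 0.56406545 -0.10841546]
0.18 [ 0.61331995 -0.1191095 ] [ 0.5631568  -0.10621102]
0.2 [ 0.64428267 -0.13154392] [ 0.56133949 -0.10180215]
end 0.15 [ 0.50026319 -0.3060271 ]
end 0.16 [ 0.5165898  -0.30963585]
end 0.17 [ 0.5329164  -0.31324459]
[ 0.5556635  -0.17362611]
[ 0.53596503 -0.27797853]
```

```bash
python3 -c "
from h import *
go(.522,-.0526,.187,-14.7)"
```

```text
t 6.42 pos [ 0.5311 -0.278   0.1873] ang -14.72 w 0.0185 gf 118.0 F [-0.3  0.4 -3.1]
shares [ 0.4315 -0.1321  0.0007] rows>= 3.6 turn -0.003 q [-0.16  0.56  0.8   1.76 -0.47  1.02  0.56]
```

```bash
python3 -m creep '0 0.04 -0.012 0 0;0 0.07 -0.022 0 0;0 0.08 -0.024 0 0;0 0.08 -0.024 0 0;0 0.08 -0.024 0 0;0 0.06 -0.018 0 0;0 0.021 -0.008 0 0;0 0 0 0 -0.8;0 0 0 0 -0.84;0 0 0 0 -0.8' 
python3 -m creep '0 0 0 0 0;0 0 0 0.06 0;0 0 0 0.06 0;0 0 0 0.06 0;0 0 0 0.04 0;0 0 0 0.02 0;0 0 0 0 0'
python3 -c "
from h import *
go(.522,-.0526,.064,4.8)
a=camera('scene')[150:270,170:310,::-1];b=camera('top')[130:250,190:330,::-1]
cv2.imwrite('pics/c4.png',np.hstack([cv2.resize(a,(399,342),interpolation=2),cv2.resize(b,(399,342),interpolation=2)]))
"
```

```text
t: 7.68
ee_pos: [0.5222, -0.054, 0.1879]
orientation: [0.676, 0.737, -0.0, -0.0]
contact_force: [0.7, -1.0, -2.8]
width: 0.0186
grasp_force: 118.1
t: 8.55
ee_pos: [0.5224, -0.0534, 0.0682]
orientation: [0.677, 0.736, -0.0, -0.0]
contact_force: [-0.2, -0.4, -1.9]
width: 0.0188
grasp_force: 118.0
t 8.55 pos [ 0.5224 -0.0534  0.0682] ang 4.75 w 0.0188 gf 118.0 F [-0.2 -0.4 -1.9]
shares [ 0.0016 -0.0007  0.0085] rows>= 0.1 turn -0.007 q [-0.45  0.59  0.62  2.01 -0.52  0.7   0.58]
```

View pics/c4.png

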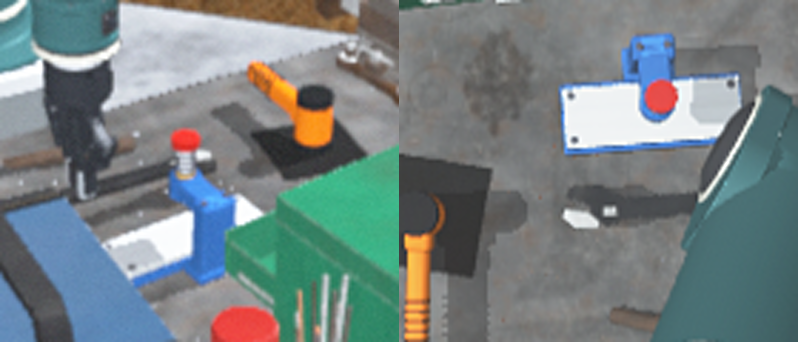

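The wrench floats in front of the jig, jaw tip at top-crop (565,215) and handle running right through (640,207) and (690,204). I'll measure its centreline from pixel profiles.

```bash
python3 -c "
from h import *
g=camera('top').mean(2).astype(int)
for u in (274,278,282,286,290): print(u,list(g[194:212,u]))
"
```

```text
274 [np.int64(113), np.int64(95), np.int64(96), np.int64(96), np.int64(90), np.int64(74), np.int64(73), np.int64(75), np.int64(77), np.int64(77), np.int64(78), np.int64(77), np.int64(86), np.int64(97), np.int64(106), np.int64(123), np.int64(122), np.int64(121)]
278 [np.int64(124), np.int64(123), np.int64(113), np.int64(98), np.int64(96), np.int64(75), np.int64(76), np.int64(75), np.int64(78), np.int64(77), np.int64(76), np.int64(77), np.int64(84), np.int64(101), np.int64(120), np.int64(124), np.int64(125), np.int64(121)]
282 [np.int64(126), np.int64(125), np.int64(126), np.int64(116), np.int64(88), np.int64(74), np.int64(77), np.int64(77), np.int64(76), np.int64(77), np.int64(76), np.int64(75), np.int64(91), np.int64(117), np.int64(113), np.int64(114), np.int64(116), np.int64(121)]
286 [np.int64(128), np.int64(123), np.int64(121), np.int64(109), np.int64(87), np.int64(77), np.int64(78), np.int64(78), np.int64(77), np.int64(77), np.int64(75), np.int64(92), np.int64(119), np.int64(120), np.int64(121), np.int64(122), np.int64(122), np.int64(120)]
290 [np.int64(130), np.int64(131), np.int64(126), np.int64(101), np.int64(79), np.int64(75), np.int64(75), np.int64(74), np.int64(75), np.int64(74), np.int64(78), np.int64(97), np.int64(113), np.int64(110), np.int64(114), np.int64(122), np.int64(118), np.int64(101)]
```

```bash
python3 -c "
from h import *
U=np.array([274,278,282,286,290]);V=[202.3,202.4,201.9,201.3,201.0]
P=np.array([px2w('top',u,v,.045)[:2] for u,v in zip(U,V)])
m,c=np.polyfit(P[:,1],P[:,0],1);p,r,o=st()
print(P,m,'ang',np.degrees(np.arctan2(1,m)))
ux=np.array([.9965,.0837]);uy=np.array([-.0837,.9965])  # jig axes
J=np.array([.6157,.0285]);
for q in list(P)+[p[:2]]: d=q-J; print(np.round([d@ux,d@uy],4))
"
```

```text
[[ 0.51374571  0.04307845]
 [ 0.51366684  0.03119412]
 [ 0.51537007  0.01933337]
 [ 0.51737103  0.0074726 ]
 [ 0.51848114 -0.00440447]] -0.11099688055249891 ang 96.33372655218618
[-0.1004  0.0231]
[-0.1015  0.0112]
[-0.1007 -0.0007]
[-0.0997 -0.0127]
[-0.0996 -0.0247]
[-0.0993 -0.0736]
```

```bash
python3 -m creep '0 0.002 0 0.009 0;0 0 0.02 0 0;0 0 0.03 0 0;0 0 0.035 0 0;0 0 0.035 0 0;0 0 0.035 0 0;0 0 0.03 0 0;0 0 0.016 0 0;0 0 0 0 0;0 0 0 0 0' 
python3 -c "
from h import *
go(.6218,-.0442,.051,4.8)
a=camera('scene')[160:260,170:300,::-1];b=camera('top')[130:230,210:340,::-1]
cv2.imwrite('pics/c5.png',np.hstack([cv2.resize(a,(399,307),interpolation=2),cv2.resize(b,(399,307),interpolation=2)]))
"
```

```text
t: 9.95
ee_pos: [0.6221, -0.0438, 0.0638]
orientation: [0.677, 0.736, -0.0, -0.0]
contact_force: [-0.5, -1.0, -3.2]
width: 0.0188
grasp_force: 118.1
t 9.95 pos [ 0.6221 -0.0438  0.0638] ang 4.79 w 0.0188 gf 118.1 F [-0.5 -1.  -3.2]
shares [-0.0007 -0.0006  0.0255] rows>= 0.2 turn -0.002 q [-0.41  0.73  0.6   1.76 -0.54  0.82  0.53]
```

View pics/c5.png

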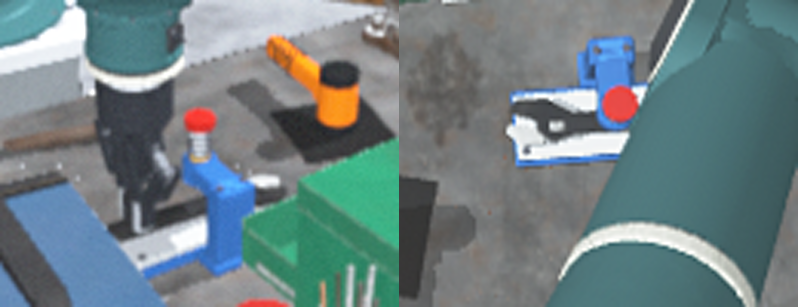

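The wrench is in under the punch, the jaws overhanging the left end of the anvil at top-crop (515,130). Next I lower and release.

```bash
python3 -m creep '0 0 0 0.008 0;0 0 0 0.008 0;0 0 0 0.006 0;0 0 0 0.004 0;0 0 0 0 0' 
python3 -c "
from h import *
go(.6218,-.0442,.051,4.8)"
```

```text
t: 10.68
ee_pos: [0.6224, -0.0438, 0.0507]
orientation: [0.677, 0.736, -0.0, 0.0]
contact_force: [-0.2, -0.0, -1.3]
width: 0.0182
grasp_force: 118.8
t 10.68 pos [ 0.6224 -0.0438  0.0507] ang 4.79 w 0.0182 gf 118.8 F [-0.2 -0.  -1.3]
shares [-0.0007 -0.0014 -0.0006] rows>= 0.0 turn -0.001 q [-0.4   0.75  0.59  1.76 -0.55  0.8   0.54]
```

```bash
python3 -m creep '0.35 0 0 0.002 0;0.7 0 0 0 0;0.7 0 0 0 0;0.7 0 0 -0.02 0;0.7 0 0 -0.04 0;0.7 0 0 -0.08 0;0.7 0 0 -0.1 0;0.7 0 -0.06 -0.1 0;0.7 0 -0.1 -0.05 0;0.7 0 -0.1 0 0'
python3 -m creep '0.7 0.04 -0.1 0 -1;0.7 0.04 -0.09 0 -1;0.7 0 0 0 -1;0.7 0 0 0 -1;0.7 0 0 0 -1;0.7 0 0 0 -1;0.7 0 0 0 -1;0.7 0 0 0 -1;0.7 0 0 0 -1;0.7 0 0 0 -1'
python3 -c "
from h import *
go(.4276,.2713,.2,90)
b=camera('top');cv2.imwrite('pics/top6.png',b[:,:,::-1])
b=b[130:230,210:340,::-1];a=camera('scene')[160:260,170:300,::-1]
cv2.imwrite('pics/c6.png',np.hstack([cv2.resize(a,(300,231)),cv2.resize(b,(500,385),interpolation=2)[:231]]))
"
```

```text
t: 11.92
ee_pos: [0.4922, -0.0553, 0.2472]
orientation: [0.677, 0.736, 0.002, 0.001]
contact_force: [0.7, -0.0, 0.1]
width: 0.0596
grasp_force: 0.0
t: 13.18
ee_pos: [0.3931, -0.0297, 0.2456]
orientation: [0.044, 0.999, 0.001, 0.0]
contact_force: [-0.5, -0.3, -0.4]
width: 0.0599
grasp_force: 0.0
t 13.18 pos [ 0.3931 -0.0297  0.2456] ang 85.01 w 0.0599 gf 0.0 F [-0.5 -0.3 -0.4]
shares [-0.0163  0.6056  0.092 ] rows>= 4.9 turn -0.624 q [-0.84 -0.03  0.84  2.17  0.03  0.99  1.47]
```

View pics/c6.png

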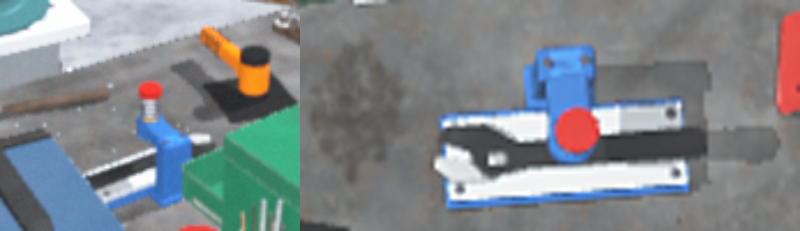

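The wrench lies on the anvil with the punch over its handle (handle end about (705,141), punch head (577,131)). I'll check the centring with profiles.

```bash
python3 -c "
from h import *
g=cv2.imread('pics/top6.png').mean(2).astype(int)
P=[]
for u in (268,270,292,294,296,298,300,302,304):
    c=g[158:178,u];i=np.where(c<105)[0];
    # subpixel: area of dark between white (220) and 75
    print(u,[int(x) for x in c])
"
```

```text
268 [122, 210, 247, 242, 241, 241, 243, 242, 194, 65, 74, 78, 77, 78, 73, 89, 197, 247, 244, 242]
270 [128, 214, 249, 242, 241, 241, 243, 244, 195, 64, 74, 77, 78, 79, 71, 144, 235, 245, 243, 242]
292 [247, 245, 243, 243, 245, 245, 191, 55, 62, 65, 64, 64, 61, 56, 176, 248, 242, 241, 240, 244]
294 [197, 201, 198, 200, 204, 184, 106, 59, 64, 65, 64, 64, 62, 69, 186, 249, 243, 241, 240, 243]
296 [213, 200, 198, 201, 205, 187, 110, 59, 63, 64, 64, 64, 61, 73, 143, 227, 244, 241, 240, 245]
298 [207, 200, 198, 202, 205, 181, 81, 61, 64, 63, 64, 65, 62, 88, 158, 227, 244, 241, 240, 240]
300 [206, 200, 199, 201, 205, 178, 55, 62, 64, 64, 65, 65, 62, 89, 159, 226, 243, 241, 241, 234]
302 [205, 200, 199, 202, 206, 178, 55, 63, 65, 66, 66, 65, 63, 88, 156, 227, 243, 240, 241, 230]
304 [209, 205, 203, 205, 196, 148, 58, 65, 66, 67, 65, 65, 65, 112, 181, 225, 243, 241, 242, 231]
```

```bash
python3 -c "
from h import *
ux=np.array([.9965,.0837]);uy=np.array([-.0837,.9965]);J=np.array([.6157,.0285])
for u,v in((269,169.6),(281.5,168.7),(302,167.3),(210+405/3.846,130+141/3.846)):
  d=px2w('top',u,v,.03)[:2]-J; print(np.round([d@ux,d@uy],4))
# red head centre by colour
b=cv2.imread('pics/top6.png').astype(int);m=(b[:,:,2]>170)&(b[:,:,1]<90)&(b[:,:,0]<90);m[:150]=0;m[180:]=0;m[:,:265]=0;m[:,300:]=0
v,u=np.nonzero(m);print(u.mean(),v.mean(),len(u),px2w('top',u.mean(),v.mean(),.146))
"
```

```text
[-0.0003  0.0305]
[ 0.     -0.0074]
[ 0.0003 -0.0697]
[-0.0004 -0.1101]
281.56666666666666 163.44444444444446 90 [0.6159533  0.02987949 0.146     ]
```

```bash
python3 -m creep '0.7 0 0 0 -0.62;0.7 -0.018 0.06 0 0;0.7 -0.018 0.1 0 0;0.7 -0.01 0.1 0 0;0.7 0 0.1 0.02 0;0.7 0 0.1 0.03 0;0.7 0 0.08 0.04 0;0.7 0 0.04 0 0;0.7 0 0 0 0'
python3 -c "
from h import *
go(.4376,.2714,.045,90)"
```

```text
t: 14.4
ee_pos: [0.4176, 0.2611, 0.2005]
orientation: [0.003, 1.0, -0.0, 0.0]
contact_force: [-0.4, -0.4, -0.3]
width: 0.0597
grasp_force: 0.0
t 14.4 pos [0.4176 0.2611 0.2005] ang 89.7 w 0.0597 gf 0.0 F [-0.4 -0.4 -0.3]
shares [-0.0398  0.0208  0.311 ] rows>= 2.5 turn -0.037 q [-1.12  0.28  0.58  2.01 -0.19  0.91  1.13]
```

```bash
python3 -m creep '0.7 -0.04 0.021 0.05 -0.04;0.7 0 0 0.08 0;0.7 0 0 0.07 0;0.7 0 0 0.06 0;0.7 0 0 0.04 0;0.7 0 0 0.01 0;0.7 0 0 0 0'
python3 -c "
from h import *
go(.4376,.2714,.045,90)"
```

```text
t: 15.28
ee_pos: [0.438, 0.2705, 0.0458]
orientation: [0.0, 1.0, 0.0, 0.0]
contact_force: [0.5, -0.5, 0.2]
width: 0.0597
grasp_force: 0.0
t 15.28 pos [0.438  0.2705 0.0458] ang 90.0 w 0.0597 gf 0.0 F [ 0.5 -0.5  0.2]
shares [0.0008 0.0017 0.0015] rows>= 0.0 turn -0.001 q [-0.97  0.57  0.44  2.04 -0.41  0.62  1.32]
```

```bash
python3 -m creep '0 0 0 0 0;0 0 0 0 0;0 0 0 0 0;0 0 0 0 0;0 0 0 -0.01 0;0 0 0 -0.02 0;0 0 0 -0.05 0;0 0 0 -0.05 0;0 0 0 0 0;0 0 0 0 0' 120
python3 -c "
from h import *
go(.5507,.0285,.26,90)
b=camera('top')[130:270,170:330,::-1];a=camera('scene')[130:240,200:330,::-1]
cv2.imwrite('pics/c7.png',np.hstack([cv2.resize(a,(400,338),interpolation=2),cv2.resize(b,(386,338),interpolation=2)]))
"
```

```text
t: 16.52
ee_pos: [0.4369, 0.2709, 0.1093]
orientation: [-0.001, 1.0, -0.0, -0.0]
contact_force: [0.1, -0.3, -4.9]
width: 0.0203
grasp_force: 117.7
t 16.52 pos [0.4369 0.2709 0.1093] ang 90.09 w 0.0203 gf 117.7 F [ 0.1 -0.3 -4.9]
shares [-0.2265 -0.4854 -0.3014] rows>= 4.9 turn 0.012 q [-1.03  0.46  0.51  2.02 -0.33  0.74  1.25]
```

View pics/c7.png

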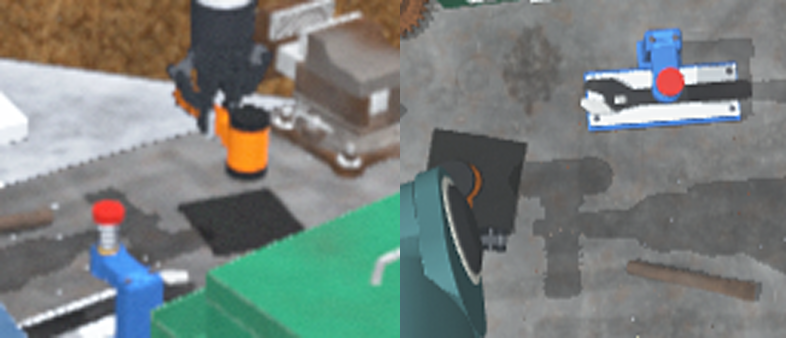

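The mallet is held by its handle, head upright, above the mat; the wrench is unchanged in the jig.

```bash
python3 -m creep '0 0 0 -0.04 0;0 0 0 -0.08 0;0 0 0 -0.08 0;0 -0.02 -0.04 -0.03 0;0 -0.04 -0.07 0 0;0 -0.04 -0.08 0 0;0 -0.04 -0.08 0 0;0 -0.04 -0.08 0 0;0 -0.03 -0.07 0 0;0 -0.016 -0.04 0 0'
python3 -m creep '0 0 -0.025 0 0;0 0 0 0 0'
python3 -c "
from h import *
go(.550,.028,.21,90)
b=camera('top')[130:230,220:340,::-1];a=camera('scene')[130:230,180:300,::-1]
cv2.imwrite('pics/c8.png',np.hstack([cv2.resize(a,(400,333),interpolation=2),cv2.resize(b,(400,333),interpolation=2)]))
"
```

```text
t: 17.88
ee_pos: [0.5508, 0.038, 0.2237]
orientation: [0.001, 1.0, -0.001, -0.001]
contact_force: [0.1, 0.1, -4.3]
width: 0.0199
grasp_force: 117.9
t: 18.12
ee_pos: [0.5502, 0.0278, 0.2243]
orientation: [-0.0, 1.0, -0.0, -0.001]
contact_force: [-0.6, 0.7, -4.0]
width: 0.0203
grasp_force: 117.9
t 18.12 pos [0.5502 0.0278 0.2243] ang 90.0 w 0.0203 gf 117.9 F [-0.6  0.7 -4. ]
shares [0.0003 0.0004 0.0285] rows>= 0.2 turn 0.0 q [-0.65  0.38  0.68  1.85 -0.28  1.01  1.72]
```

View pics/c8.png

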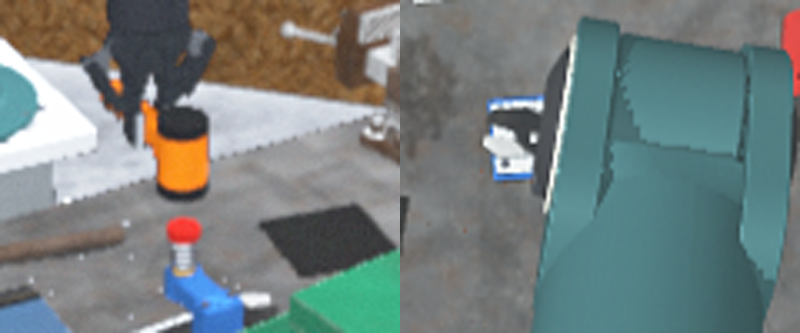

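The mallet head hangs straight over the red punch head (scene crop: (183,160) above (183,230)). Time to strike.

```bash
python3 -m creep '0 0 0 0.04 0;0 0 0 0.06 0;0 0 0 0.05 0'
python3 -c "
from h import *
go(.550,.028,.149,90)"
```

```text
t: 18.6
ee_pos: [0.5508, 0.0301, 0.1495]
orientation: [-0.002, 1.0, 0.0, 0.0]
contact_force: [-10.3, 4.2, 19.8]
width: 0.0206
grasp_force: 124.8
t 18.6 pos [0.5508 0.0301 0.1495] ang 90.2 w 0.0206 gf 124.8 F [-10.3   4.2  19.8]
shares [ 0.0017 -0.0043  0.0011] rows>= 0.0 turn 0.024 q [-0.6   0.48  0.63  1.91 -0.37  0.87  1.78]
```

```bash
python3 -c "
from h import *
b=camera('scene').astype(int);m=(b[:,:,0]>150)&(b[:,:,1]<70)&(b[:,:,2]<70);m[:180]=0;m[260:]=0;m[:,:215]=0;m[:,265:]=0
v,u=np.nonzero(m);print('now',len(u),u.min(),u.max(),v.min(),v.max())
a=cv2.imread('pics/scene0.png').astype(int);m=(a[:,:,2]>150)&(a[:,:,1]<70)&(a[:,:,0]<70);m[:180]=0;m[260:]=0;m[:,:215]=0;m[:,265:]=0
v,u=np.nonzero(m);print('rest',len(u),u.min(),u.max(),v.min(),v.max())
for z in(.146,.116,.106):print(z,w2px('scene',[.6157,.0285,z]))
"
```

```text
now 26 231 260 209 259
rest 58 231 260 196 259
0.146 [233.96569497 197.39730686]
0.116 [233.95456379 205.6452925 ]
0.106 [233.95090172 208.3588105 ]
```

```bash
python3 -m creep '0 0 0 0 0;0 0 0 -0.04 0;0 0 0 -0.08 0;0 0 0 -0.06 0;0 0 0 0 0'
python3 -c "
from h import *
go(.4375,.2709,.20,90)
b=camera('scene').astype(int);m=(b[:,:,0]>150)&(b[:,:,1]<70)&(b[:,:,2]<70);m[:180]=0;m[215:]=0;m[:,:215]=0;m[:,250:]=0
v,u=np.nonzero(m);print('now',len(u),v.min(),v.max())
a=cv2.imread('pics/scene0.png').astype(int);m=(a[:,:,2]>150)&(a[:,:,1]<70)&(a[:,:,0]<70);m[:180]=0;m[215:]=0;m[:,:215]=0;m[:,250:]=0
v,u=np.nonzero(m);print('rest',len(u),v.min(),v.max())
o=(b[:,:,0]>200)&(b[:,:,1]>90)&(b[:,:,1]<190)&(b[:,:,2]<90);o[:120]=0;o[200:]=0;o[:,:190]=0;o[:,270:]=0
v,u=np.nonzero(o)
for k in sorted(set(v)): print(k,u[v==k].min(),u[v==k].max(),end=' | ')
"
```

```text
t: 19.27
ee_pos: [0.5515, 0.0296, 0.2417]
orientation: [-0.001, 1.0, 0.001, 0.002]
contact_force: [-0.5, 0.4, -5.1]
width: 0.0206
grasp_force: 123.7
t 19.27 pos [0.5515 0.0296 0.2417] ang 90.16 w 0.0206 gf 123.7 F [-0.5  0.4 -5.1]
shares [0.227  0.4831 0.0832] rows>= 4.3 turn 0.02 q [-0.67  0.36  0.7   1.83 -0.26  1.04  1.7 ]
now 48 196 202
rest 49 196 202
157 212 223 | 158 212 225 | 159 224 225 | 160 224 240 | 161 224 240 | 162 224 240 | 163 224 240 | 164 224 240 | 165 224 240 | 166 224 240 | 167 226 240 | 168 226 241 | 169 227 241 | 170 227 241 | 171 228 241 | 172 228 241 | 173 228 241 | 174 228 241 | 175 228 241 | 176 228 240 | 177 230 236 | 197 239 239 |
```

```bash
python3 -m creep '0 0.02 0.04 0 0;0 0.04 0.08 0 0;0 0.04 0.08 0 0;0 0.04 0.08 0 0;0 0.04 0.08 0 0;0 0.03 0.07 0.02 0;0 0.017 0.045 0.04 0;0 0 0.008 0.04 0;0 0 0 0 0'
python3 -c "
from h import *
go(.4375,.2709,.06,90)"
```

```text
t: 20.45
ee_pos: [0.4355, 0.2698, 0.1877]
orientation: [-0.001, 1.0, -0.002, -0.001]
contact_force: [0.6, -0.9, -4.0]
width: 0.0199
grasp_force: 123.2
t 20.45 pos [0.4355 0.2698 0.1877] ang 90.14 w 0.0199 gf 123.2 F [ 0.6 -0.9 -4. ]
shares [-0.0047  0.003   0.2553] rows>= 2.0 turn 0.017 q [-1.1   0.34  0.58  1.97 -0.23  0.9   1.18]
```

```bash
python3 -m creep '0 -0.005 0 0.05 0;0 0 0 0.07 0;0 0 0 0.07 0;0 0 0 0.04 0;0 0 0 0.02 0;0 0 0 0.008 0;0 0 0 0.008 0;0 0 0 0.006 0;0 0 0 0.006 0;0 0 0 0 0'
python3 -c "
from h import *
go(.4375,.2709,.045,90)"
```

```text
t: 21.7
ee_pos: [0.4393, 0.27, 0.0507]
orientation: [-0.001, 1.0, -0.0, -0.0]
contact_force: [0.4, 0.3, -3.9]
width: 0.0203
grasp_force: 123.3
t 21.7 pos [0.4393 0.27   0.0507] ang 90.08 w 0.0203 gf 123.3 F [ 0.4  0.3 -3.9]
shares [0.0037 0.0019 0.0115] rows>= 0.1 turn 0.01 q [-0.98  0.57  0.46  2.03 -0.41  0.63  1.33]
```

```bash
python3 -m creep '0 0 0 0.004 0;0 0 0 0.004 0;0 0 0 0.003 0;0 0 0 0.002 0;0 0 0 0 0'
python3 -c "
from h import *
go(.4375,.2709,.045,90)"
```

```text
t: 22.32
ee_pos: [0.4394, 0.27, 0.0442]
orientation: [-0.001, 1.0, -0.0, -0.0]
contact_force: [0.1, 0.6, -4.5]
width: 0.0205
grasp_force: 123.3
t 22.32 pos [0.4394 0.27   0.0442] ang 90.08 w 0.0205 gf 123.3 F [ 0.1  0.6 -4.5]
shares [ 0.0038  0.0018 -0.0015] rows>= 0.0 turn 0.01 q [-0.97  0.58  0.45  2.03 -0.42  0.62  1.33]
```

```bash
python3 -m creep '0 0 0 0.004 0;0 0 0 0.004 0;0 0 0 0 0'
python3 -m creep '0 0 0 0.004 0;0 0 0 0.004 0;0 0 0 0 0'
```

```text
t: 22.7
ee_pos: [0.4393, 0.2699, 0.0401]
orientation: [-0.001, 1.0, -0.0, -0.0]
contact_force: [1.2, -0.5, -4.4]
width: 0.0204
grasp_force: 123.3
t: 23.08
ee_pos: [0.4394, 0.2701, 0.0365]
orientation: [-0.001, 1.0, 0.0, -0.0]
contact_force: [-4.1, -1.2, 7.4]
width: 0.0201
grasp_force: 125.5
```

```bash
python3 -m creep '0.3 0 0 -0.003 0;0.5 0 0 0 0;0.8 0 0 0 0;0.8 0 0 0 0;0.8 0 0 -0.02 0;0.8 0 0 -0.04 0;0.8 0 0 -0.08 0;0.8 0 0 -0.1 0;0.8 0.06 0 -0.1 0;0.8 0.08 0 0 0' 20
python3 -m creep '0.8 0.08 0 0 0;0.8 0 0.06 0 0;0.8 0 0.1 0 0;0.8 0 0.1 0 0;0.8 0 0 0 0'
python3 -c "
from h import *
go(.4375,.2709,.045,90)
T=camera('top');cv2.imwrite('pics/end_top.png',T[:,:,::-1]);S=camera('scene')
a=cv2.imread('pics/top0.png')[:,:,::-1].astype(int);b=T.astype(int)
def cen(im,box,f):
    u0,u1,v0,v1=box;s=im[v0:v1,u0:u1];m=f(s);v,u=np.nonzero(m);return (round(u.mean()+u0,2),round(v.mean()+v0,2),len(u),u.min()+u0,u.max()+u0,v.min()+v0,v.max()+v0)
org=lambda s:(s[:,:,0]>190)&(s[:,:,1]>90)&(s[:,:,1]<190)&(s[:,:,2]<90)
red=lambda s:(s[:,:,0]>150)&(s[:,:,1]<90)&(s[:,:,2]<90)
wh=lambda s:s.min(2)>200
drk=lambda s:s.max(2)<62
for n,f,box in(('mallet',org,(180,215,190,265)),('head',drk,(188,206,195,212)),('magnet',red,(330,365,130,160)),('marker',wh,(120,170,165,182)),('punch',red,(265,300,150,180))): print(n,cen(a,box,f),cen(b,box,f))
d=np.abs(a-b).max(2)[230:260,260:325];print('chisel diff',d.max(),(d>25).sum())
s0=cv2.imread('pics/scene0.png')[:,:,::-1].astype(int);box=(255,295,165,205)
print('scene mallet',cen(s0,box,org),cen(S.astype(int),box,org))
c=cv2.imread('pics/top6.png').astype(int)[150:190,240:315,::-1]-b[150:190,240:315];print('jig diff',np.abs(c).max(),(np.abs(c).max(2)>30).sum())
"
```

```text
t: 24.32
ee_pos: [0.3702, 0.2704, 0.211]
orientation: [0.0, 1.0, 0.002, 0.002]
contact_force: [-0.8, 0.9, -1.2]
width: 0.0681
grasp_force: 0.0
t: 24.95
ee_pos: [0.3285, 0.4027, 0.2079]
orientation: [-0.002, 1.0, -0.0, 0.0]
contact_force: [0.0, -1.4, -1.6]
width: 0.0685
grasp_force: 0.0
t 24.95 pos [0.3285 0.4027 0.2079] ang 90.28 w 0.0685 gf 0.0 F [ 0.  -1.4 -1.6]
shares [-0.2166 -0.2646  0.326 ] rows>= 3.8 turn 0.035 q [-1.39  0.31  0.53  1.94 -0.19  0.94  0.81]
mallet (np.float64(195.63), np.float64(232.67), 273, np.int64(192), np.int64(200), np.int64(212), np.int64(256)) (np.float64(196.83), np.float64(230.59), 244, np.int64(193), np.int64(201), np.int64(210), np.int64(254))
head (np.float64(201.03), np.float64(202.07), 30, np.int64(188), np.int64(205), np.int64(195), np.int64(211)) (np.float64(201.8), np.float64(202.9), 20, np.int64(188), np.int64(205), np.int64(195), np.int64(211))
magnet (np.float64(344.13), np.float64(145.81), 369, np.int64(334), np.int64(361), np.int64(133), np.int64(158)) (np.float64(344.14), np.float64(145.89), 357, np.int64(334), np.int64(360), np.int64(134), np.int64(158))
marker (np.float64(144.11), np.float64(173.63), 189, np.int64(124), np.int64(165), np.int64(170), np.int64(177)) (np.float64(143.98), np.float64(173.58), 194, np.int64(124), np.int64(165), np.int64(170), np.int64(177))
punch (np.float64(281.56), np.float64(163.38), 91, np.int64(277), np.int64(287), np.int64(158), np.int64(168)) (np.float64(281.63), np.float64(163.46), 91, np.int64(277), np.int64(287), np.int64(158), np.int64(168))
chisel diff 34 546
scene mallet (np.float64(273.58), np.float64(187.82), 271, np.int64(257), np.int64(286), np.int64(172), np.int64(200)) (np.float64(274.27), np.float64(189.26), 275, np.int64(257), np.int64(286), np.int64(173), np.int64(201))
jig diff 4 0
```

```bash
python3 -c "
from rig import *
print(finish_job())"
```

```text
the job is handed in; nothing more can be done
None
```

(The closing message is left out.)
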